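Let off the ratchet bean-curd press

ROBOT

A 6-joint arm with a two-finger parallel gripper is mounted at the origin on the work surface. World frame = base frame: x ahead of the robot, y to its left, z up, the work surface at z = 0. Lengths are in m, angles in rad, forces in N, time in s.
With the tool pointing down it reaches from about 0.325 to 0.875 m from the base axis. Payload 4.4 kg.
Tool frame: the origin (TCP) lies midway between the tips of the shut fingers; the grasp point (between the pads) lies 19 mm behind it; z points along the fingers, y is the line along which they close (so a half turn about z gives the same grasp; the last joint's range is limited). The gripper opens to 85 mm and grips with 20 to 120 N. Pads are 22 mm wide; open, the fingers measure 114 mm over their backs; the gripper's body (76 mm by 85 mm) begins 54 mm behind the grasp point. The pads swing forward as they close: fully open they stand 13 mm farther back than shut.
Start: joints at [-1.389, 0.207, 1.542, -0, 1.393, -0.15], TCP at [0.187, -0.544, 0.231] pointing down, gripper open.
Joint ranges: [-2.73, 2.73], [-0.86, 2.22], [0.23, 2.46], [-1.11, 4.25], [0.08, 2.63], [-2.82, 2.82]. Speed limits (rad/s): [2.79, 2.79, 3.14, 3.14, 3.14, 3.14].

INTERFACE

Orientations are given as a unit quaternion [w, x, y, z].
In Python, from station import * gives the robot as it stands.
- The arm moves only by the tool send_rows, never from a script. Its arguments are lists of equal length, an entry for each row: "xyz": the shift along the tool's x, y, z in m, a list of three; "turn": the turn, a rotation vector about the tool's x, y, z in rad, a list of three. In form: {"xyz": [[dx, dy, dz], ...], "turn": [[ax, ay, az], ...]}. A call has 1 to 12 rows; each row is the pose to reach, as a shift and turn from the pose commanded when the call began, along the tool's axes at that moment; what a row does not reach only later rows make up. A row lasts 1/8 s, in which the tool goes at most 62.5 mm and 10.7 degrees, less where a joint would pass 70% of its speed; a pose out of reach is approached as far as the arm can. A call with a gripper value outside its range is refused whole. "hand" is the finger opening in m, from 0 to 0.0854, set as the call begins (left out, the last holds). The fingers move at their own pace and stop on an object; "force" is the grip in N (left out, the last holds). Time passes only in rows, so rows that repeat a pose let the fingers close. It gives the time, the measured TCP pose, the force, the opening and the grip force at its end, in the units of the state.
- state(): the state, without advancing time (a new reading comes with each control period).
- grab_frame(name): name is "scene" or "top" or "wrist"; returns (picture, depth): 480x640x3 uint8, red, green, blue; 480x640 float32, m along the optical axis (not along the pixel's ray), 0 where there is no reading.
- calibration(name): a dict with "fx", "fy", "cx", "cy" (pixels), "dist_coeffs" ([k1, k2, p1, p2, k3] as OpenCV has them; the pictures are not rectified), "rvec" (rotation vector, rad) and "tvec" (3), from world to camera coordinates, as OpenCV has them; the wrist camera has in their place "tool_from_camera" (4x4, takes a point from camera to tool coordinates, whose origin is the TCP and whose axes are the flange's). Camera axes: x right, y down, z forward; pixel columns grow to the right and rows downward; lengths in m; the calibration is good to about 2 mm. A picture is of the moment at which its call begins: read the wrist's pose just before it. calibration takes no time and is no camera call.
- job_done(): hands the job in; it is judged then, once.
Trained networks look in the newest picture that a camera, given by its name, has taken for a name from the list of things; names that differ only in an ending like _2 or _b are one class to them, and where a whole thing is asked for, a point or a joint stands for the part that bears it (a point fixed in the world has none). Each returns a list of dicts, best first, with "confidence" (0 to 1); they miss things now and then, are a little off and sometimes report something else, mostly with a low value. They report only what shows in the picture. A call takes as long as a camera call. They do not tell look-alikes from the thing itself.
- look_for(camera, name): "rect" ([centre column, centre row, width, height] in pixels, round what is visible of it).
- tip_of(camera, name): "location" ([row, column] in pixels: a listed point, or the origin of a listed thing).
The state is a dict: "clock": time; "joint_positions": joint angles; "joint_vel": joint speeds; "tau": joint torques, N m; "tcp_pos": TCP position; "tcp_rot": TCP orientation; "contact_force": force on the tool from outside, world axes, zero at the start; "moment": the same for the moment, N m; "width": opening from 0.0 (shut) to 1.0 (fully open); "finger_force": force on a finger pad.
Only numpy, scipy, OpenCV 4.12 (cv2) and the standard library are available. Lean on these libraries where they do the work, as an engineer would, in place of code of your own. Each camera call takes 0.05 s, during which the arm holds its last target. There are 200 camera calls.

TASK

The bean curd is pressed: let the ratchet press off. The pawl's toe is hooked under a tooth, so first ease the red wheel a few degrees clockwise (tightening) to unhook it, lift the yellow-gripped brass pawl right over so that it stays thrown back, and only then turn the wheel backwards (anticlockwise from above) by its black knob until the steel rack bar has pushed the red spring pin fully home in the yellow stop. Go by feel, never wrench a hooked pawl or force the stop, and leave the mould in the press and the other kitchen things where they are.

Things in the scene. Friction and masses are not known exactly. Their poses are not given: they have to be found in the camera images.
- press: Fixed bench press: base board 245 x 400 x 15 mm with a red ratchet wheel, sliding carriage, end wall (top 100 mm up) at local +y and brass pawl at local +x. Origin on the counter under the wheel's upright axis; z up; the carriage slides along local y, +y towards the mould.
- wheel: Red wheel on an upright axis, eight steel teeth, radius 74 mm; disc top 74 mm, tooth tops 84 mm above the counter. Origin on the axis at counter height; axes along the press's at the start. Anticlockwise from above = backwards, 25 mm of carriage retreat per rad; fully home 0.6 to 1.6 rad back from the start (feel for it). Stiff (about 0.3 N m), stays where left. Clockwise 0.35 rad at most, against springs.
- knob (a point): Wheel's upright black crank knob, a cylinder of 18 mm diameter that spins freely on its own pin, 50 mm from the wheel's axis, 56 mm high, top 131 mm above the counter; this point is on the knob's axis 112 mm above the counter. It starts 135 degrees anticlockwise from the press's +x and travels with the wheel.
- pawl: Brass pawl, a 55 mm arm on a horizontal hinge along the press's y. Origin on the hinge, 115 mm from the wheel's axis towards press +x, 90 mm up, between cheeks with tops 100 mm up, 34 mm over all. Engaged, its axes lie along the press's. Lifted, it swings up and away from the wheel, passes centre at about 1.3 rad and drops to rest thrown back at 1.9 rad; let go sooner it falls back. 90 g.
- pawl_grip (a point): Centre of the pawl's yellow barrel grip, 16 mm diameter, 24 mm long, axis along the press's y, on which it spins freely (pinch it on its end faces). Engaged, it lies 43 mm from the hinge towards the wheel and 28 mm above the hinge (118 mm above the counter), on an 8 mm stem from the 12 mm wide arm (arm top 95 mm up); it swings with the pawl.
- carriage: Steel carriage: a rack bar 12 mm wide, top 50 mm up, 32 mm to the press's -x side of the wheel's axis, with pressing plate and spring pad (top 58 mm) at its +y end. Origin at the press's origin at the start, sliding to press -y as the wheel turns back. 12 to 36 mm behind its tail waits the red spring pin of the yellow stop.
- rest_pin (a joint): How far (m) the red spring pin, 14 mm wide and 40 mm up, is pressed into the yellow stop block beyond the rack bar's -y end: 0 untouched, 0.004 fully home (solid). Fully in takes 6 N at the rack, felt as 3 N at the knob on top of the 6 N that the stiff wheel always takes. It stays pressed when let go.
- mould_center (a point): Centre of the wooden mould box (85 x 85 mm, 68 mm high with its lid bar, 0.7 kg) standing in the press between spring pad and end wall, on the 15 mm base board.
- plate: Porcelain plate, 190 mm wide, 22 mm high, on the chopping board; origin under its centre.
- chopping_board: Round green plastic chopping board, 260 mm wide, 16 mm thick; origin under its centre.
- colander: Steel colander, 200 mm wide and 248 mm over its handles, 85 mm high; origin under its centre.
- clay_jar: Brown clay jar, 100 mm wide, 140 mm high; origin under its centre.
- rolling_pin: Wooden rolling pin lying across, 42 mm thick, 320 mm long; origin under its middle.
- bowl: Blue porcelain bowl, 110 mm wide, 50 mm high; origin under its centre.
- pawl_tip (a point): The pawl's toe, low between two teeth, 71 mm above the counter when engaged. It lies 1 mm from a tooth face and 3 mm under that tooth's overhanging lip: hooked so, the pawl rises about 3 mm and binds. It lifts out freely once the wheel has been turned 0.07 to 0.2 rad clockwise, where the stiff wheel stays when let go.
Things that resemble listed ones, but are neither listed nor needed, are in the scene too. What is meant by the part that bears mould_center is not green or purple, and is the larger of those in its own colour.

How it is judged:
On the way:
1. the pawl is thrown right back (over 1.5 rad, of about 1.9) before the wheel is turned back (carriage still within 4 mm of its start) (angle between pawl's own z axis and vertical above 1.5 rad and y of carriage in the frame of press above -0.004 m), for 0.2 s.
At the end, for the whole second after the job is handed in: The red spring pin is pressed in by more than 3 of its 4 mm, the pawl lies thrown back (over 1.5 rad), wheel and pawl are at rest, and the mould stands upright within 15 mm of where it was (value of joint rest_pin above 0.003 m and angle between pawl's own z axis and vertical above 1.5 rad and angular speed of wheel below 0.05 rad/s and angular speed of pawl below 0.1 rad/s and distance of mould_center from where it was at the start of the episode below 0.015 m and angle between mould_center's own z axis and vertical below 0.1 rad); the robot touches nothing.
It fails at once if the pawl and the wheel's teeth are wrenched against each other with more than 25 N (contact force between pawl and wheel above 25 N).
It fails at once if the carriage is forced against the stop (or anything) with more than 40 N (contact force between carriage and anything else above 40 N).
It fails at once if one of the other kitchen things (plate, chopping board, colander, clay jar, rolling pin, bowl) is moved by more than 20 mm (distance of any of plate, chopping_board, colander, clay_jar, rolling_pin, bowl from where it was at the start of the episode above 0.02 m).
It also fails if it takes over 69 s, if anything falls off the work surface, if the arm or the gripper's body presses on something with over 40 N, if the wrist force passes 120 N, or if a joint passes its speed limit or range.

## Working session

There is one attempt and no reset: what is moved stays moved. The work goes in short steps, Python scripts to look and compute and a tool call to move; the robot and the scene stay as the last step left them, time stands still between calls to the robot, and variables do not carry over. Pictures are saved under pics/ and viewed, at most 10 in all, crops included, and the job is handed in when it is done.

Besides the shell and the picture viewer there is one more tool, called after "Call:" in YAML: its name, and indented under it one key for each argument. send_rows: Moves the arm, as the interface text tells. Its arguments: {"type":"object","properties":{"xyz":{"type":"array"},"turn":{"type":"array"},"hand":{"type":"number"},"force":{"type":"number"}},"required":["xyz","turn"]}

```bash
mkdir -p pics; ls; cat > h.py <<'E'
from station import *
import numpy as np, cv2
from scipy.spatial.transform import Rotation as R
def tool():
    s=state(); q=s["tcp_rot"]; return R.from_quat([q[1],q[2],q[3],q[0]]).as_matrix(), np.array(s["tcp_pos"])
def cam(name,pose=None):
    c=calibration(name); K=np.array([[c["fx"],0,c["cx"]],[0,c["fy"],c["cy"]],[0,0,1]]); d=np.array(c["dist_coeffs"])
    if name=="wrist":
        Rt,p=pose; T=np.array(c["tool_from_camera"]); Rc=Rt@T[:3,:3]; o=Rt@T[:3,3]+p
    else:
        Rw=cv2.Rodrigues(np.array(c["rvec"],float))[0]; Rc=Rw.T; o=-Rw.T@np.array(c["tvec"],float).ravel()
    return K,d,Rc,o
def ray(cm,u,v):
    K,d,Rc,o=cm; n=cv2.undistortPoints(np.array([[[u,v]]],float),K,d)[0,0]
    return o,Rc@np.array([n[0],n[1],1])
def atz(cm,u,v,z):
    o,r=ray(cm,u,v); return o+r*(z-o[2])/r[2]
def save(n,im): cv2.imwrite("pics/"+n,im[:,:,::-1])
E
python3 - <<'E'
from h import *
for n in ("top","scene"):
    im,d=grab_frame(n); save(n+"0.png",im); np.save(n+"d.npy",d); cm=cam(n)
    print(n,cm[3])
    for t,z in (("press",0),("wheel",0),("knob",.112),("pawl",.09),("pawl_grip",.118),("pawl_tip",.071),("carriage",0),("mould_center",.049)):
        for k in tip_of(n,t)[:4]:
            v,u=k["location"]; print(t,round(k["confidence"],2),int(u),int(v),atz(cm,u,v,z).round(3))
s=state();print(s)
E
```

```text
pics
top [0.41101993 0.00915422 1.61861103]
press 0.87 293 250 [0.505 0.056 0.   ]
wheel 0.59 294 250 [0.504 0.053 0.   ]
knob 0.68 294 249 [0.501 0.048 0.112]
knob 0.39 276 252 [0.492 0.104 0.112]
knob 0.38 455 310 [ 0.319 -0.429  0.112]
pawl 0.43 151 227 [0.57  0.485 0.09 ]
pawl 0.4 299 212 [0.616 0.035 0.09 ]
pawl_grip 0.54 298 223 [0.58  0.038 0.118]
pawl_tip 0.47 296 227 [0.571 0.045 0.071]
pawl_tip 0.24 150 302 [0.344 0.489 0.071]
mould_center 0.85 249 155 [0.805 0.192 0.049]
mould_center 0.67 193 207 [0.637 0.366 0.049]
mould_center 0.62 228 329 [0.262 0.255 0.049]
mould_center 0.61 248 233 [0.555 0.194 0.049]
scene [ 1.08056884 -0.53504804  1.36439238]
press 0.8 331 232 [ 0.509  0.059 -0.   ]
wheel 0.58 330 234 [0.514 0.053 0.   ]
wheel 0.21 333 230 [0.51  0.068 0.   ]
knob 0.56 336 196 [0.49  0.098 0.112]
pawl 0.76 353 248 [0.619 0.025 0.09 ]
pawl 0.25 331 235 [0.554 0.014 0.09 ]
pawl_grip 0.56 342 228 [0.571 0.035 0.118]
pawl_tip 0.52 343 241 [0.58  0.031 0.071]
carriage 0.23 393 113 [0.344 0.498 0.   ]
mould_center 0.81 449 264 [0.808 0.182 0.049]
mould_center 0.71 375 204 [0.553 0.186 0.049]
mould_center 0.71 319 136 [0.279 0.244 0.049]
mould_center 0.57 444 188 [0.65  0.356 0.049]
{'clock': 0.9, 'joint_positions': array([-1.38951754e+00,  2.06550996e-01,  1.54150323e+00, -1.33336491e-06,
        1.39350267e+00, -1.50503744e-01]), 'joint_vel': array([-0.00051669,  0.00041232, -0.00029397, -0.00072472,  0.00110508,
       -0.00029313]), 'tau': array([ 3.97220138e-04, -3.83038330e+01, -2.91975045e+01, -1.65290762e-04,
        7.88525031e-04, -6.99753684e-06]), 'tcp_pos': array([ 0.18728133, -0.54364789,  0.23130799]), 'tcp_rot': array([ 1.78871654e-05,  9.86271552e-01,  1.65131542e-01, -3.81050870e-07]), 'contact_force': array([ 0.69449353, -0.34462588, -0.57129483]), 'moment': array([-0.0235041 , -0.01277577,  0.00405263]), 'finger_force': 0.0, 'width': 0.999667763643497}
```

```bash
python3 -c "
import cv2
a=cv2.imread('pics/top0.png');cv2.imwrite('pics/top0c.png',cv2.resize(a[120:330,150:400],None,fx=2.8,fy=2.8,interpolation=2))
a=cv2.imread('pics/scene0.png');cv2.imwrite('pics/scene0c.png',cv2.resize(a[100:330,220:500],None,fx=2.6,fy=2.6,interpolation=2))"
```

```text
(no output)
```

View pics/top0c.png

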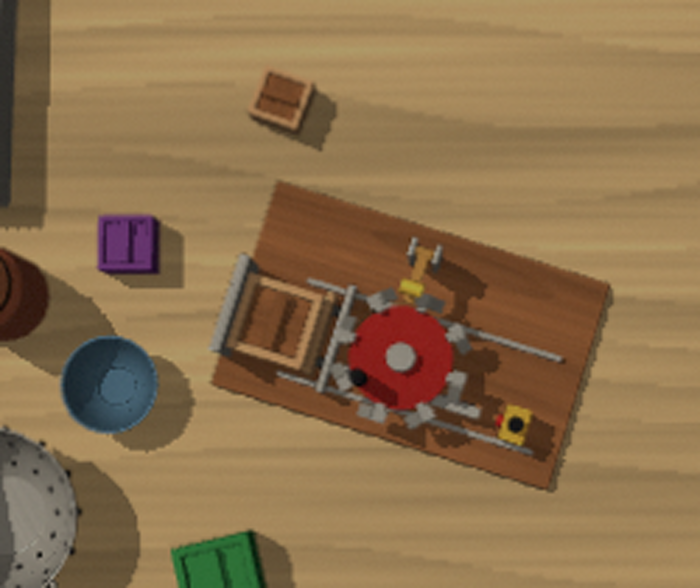

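View pics/scene0c.png

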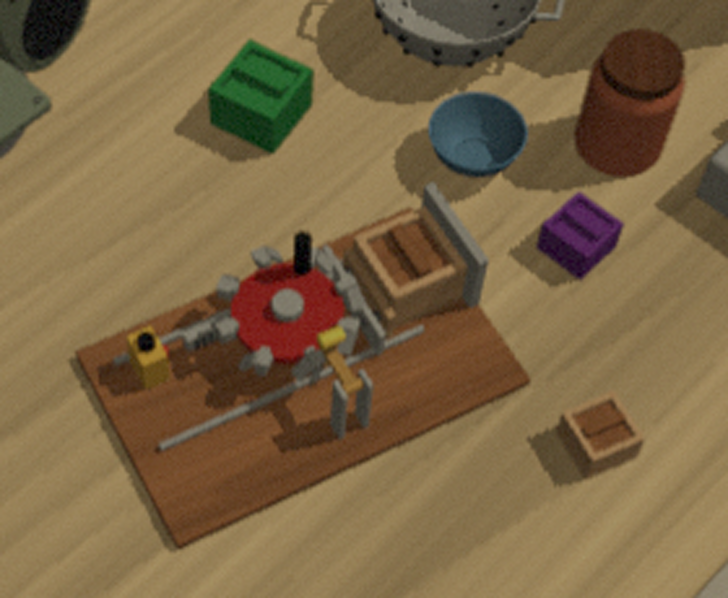

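The top crop shows the press at yaw of about -0.3: wheel centre near full-image pixel (293,248), pawl towards +x, knob on the +y/-x side, and the tan mould at the wall. The scene crop agrees. I'll go above it for a close look.

```bash
cat >> h.py <<'E'
def yawR(phi): # tool down, tool x at angle phi
    return R.from_euler('z',phi).as_matrix()@np.diag([1.,-1,-1])
def go(p,phi=None,frm=None):
    Rt,p0=frm or tool(); t=Rt.T@(np.array(p)-p0)
    w=np.zeros(3) if phi is None else R.from_matrix(Rt.T@yawR(phi)).as_rotvec()
    return t.round(4),w.round(4)
E
python3 - <<'E'
from h import *
c=calibration("wrist"); print(np.array(c["tool_from_camera"]).round(3),c["fx"])
print(go([.50,.03,.33],-.304))
for n in ("top","scene"):
    cm=cam(n); d=np.load(n+"d.npy")
    # heights of knob hub from depth
im=cv2.imread("pics/top0.png"); cm=cam("top"); print([atz(cm,150+u/2.8,120+v/2.8,.015).round(3) for u,v in((276,181),(610,285),(552,491),(211,383))])
E
```

```text
[[-0.001 -0.958 -0.286  0.073]
 [ 1.    -0.001  0.001  0.   ]
 [-0.001 -0.286  0.958 -0.142]
 [ 0.     0.     0.     1.   ]] 357.74254454283124
(array([ 0.4825, -0.4405, -0.0987]), array([ 0.    , -0.    ,  0.6358]))
[array([0.716, 0.199, 0.015]), array([ 0.596, -0.182,  0.015]), array([ 0.363, -0.114,  0.015]), array([0.485, 0.271, 0.015])]
```

Call:
send_rows:
  xyz:
    - [0.045,-0.04,-0.02]
    - [0.09,-0.08,-0.04]
    - [0.135,-0.12,-0.06]
    - [0.18,-0.16,-0.08]
    - [0.225,-0.2,-0.09]
    - [0.27,-0.24,-0.09]
    - [0.315,-0.28,-0.09]
    - [0.36,-0.32,-0.09]
    - [0.405,-0.36,-0.09]
    - [0.45,-0.4,-0.09]
    - [0.515,-0.43,-0.09]
    - [0.515,-0.43,-0.09]
  turn:
    - [0,0,0.06]
    - [0,0,0.12]
    - [0,0,0.18]
    - [0,0,0.24]
    - [0,0,0.3]
    - [0,0,0.36]
    - [0,0,0.42]
    - [0,0,0.48]
    - [0,0,0.54]
    - [0,0,0.6]
    - [0,0,0.636]
    - [0,0,0.636]

```text
clock: 2.4
tcp_pos: [0.5355, 0.0335, 0.3206]
tcp_rot: [-0.0, 0.989, -0.149, -0.0]
contact_force: [0.0, 0.2, 0.0]
width: 1.0
finger_force: 0.0
```

```bash
python3 - <<'E'
from h import *
T=tool(); im,d=grab_frame("wrist"); save("w1.png",im); np.save("w1d.npy",d); np.savez("w1p",R=T[0],p=T[1]); cm=cam("wrist",T)
print(T[1],T[0].round(3).tolist(),state()["clock"],state()["contact_force"])
for t,z in (("wheel",0.0),("knob",.112),("pawl",.09),("pawl_grip",.118),("pawl_tip",.071),("mould_center",.049)):
    for k in tip_of("wrist",t)[:2]:
        v,u=k["location"]; print(t,round(k["confidence"],2),int(u),int(v),atz(cm,u,v,z).round(4))
E
```

```text
[0.5354953  0.03349145 0.32060006] [[0.955, -0.295, -0.001], [-0.295, -0.955, 0.001], [-0.001, -0.0, -1.0]] 2.45 [ 0.4279086  -0.2130633  -0.82551645]
wheel 0.97 308 217 [0.5108 0.0539 0.    ]
knob 0.88 272 272 [0.4894 0.0983 0.112 ]
pawl_grip 0.28 295 125 [0.6206 0.0292 0.118 ]
pawl_tip 0.96 302 169 [0.5779 0.0379 0.071 ]
pawl_tip 0.71 295 170 [0.5791 0.045  0.071 ]
mould_center 0.93 228 407 [0.2945 0.2402 0.049 ]
mould_center 0.91 188 227 [0.5515 0.1899 0.049 ]
```

View pics/w1.png

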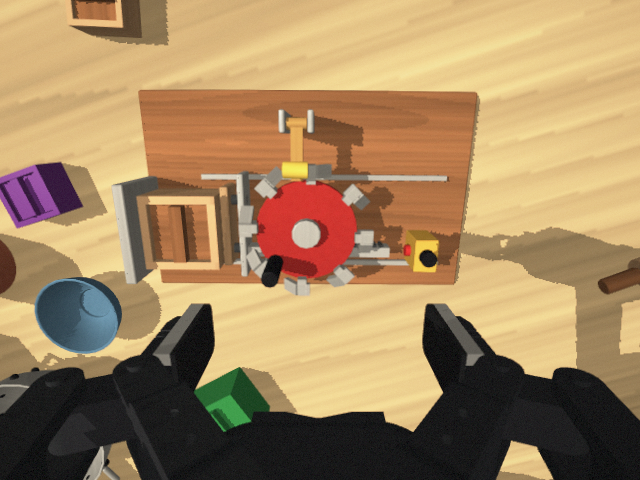

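```bash
python3 - <<'E'
from h import *
z=np.load("w1p.npz"); cm=cam("wrist",(z["R"],z["p"])); im=cv2.imread("pics/w1.png"); d=np.load("w1d.npy")
def P(u,v):
    o,r=ray(cm,u,v); zz=np.median(d[int(v)-1:int(v)+2,int(u)-1:int(u)+2]); return (o+r*zz).round(4)
for n,(u,v) in dict(hubtop=(306,234),knobtop=(270,281),grip=(295,170),hinge=(296,122),plate=(242,225)).items(): print(n,P(u,v))
hsv=cv2.cvtColor(im,cv2.COLOR_BGR2HSV)
def blob(m,box,zz,n):
    k=np.zeros(m.shape,np.uint8); x0,y0,x1,y1=box; k[y0:y1,x0:x1]=m[y0:y1,x0:x1]
    M=cv2.moments(k,True); u,v=M["m10"]/M["m00"],M["m01"]/M["m00"]; print(n,M["m00"],u,v,atz(cm,u,v,zz).round(4))
blob(cv2.inRange(hsv,(24,150,120),(35,255,255)),(270,150,325,185),.118,"grip")
red=cv2.inRange(hsv,(0,200,90),(5,255,255))|cv2.inRange(hsv,(172,200,90),(180,255,255))
k=np.zeros_like(red);k[160:290,245:370]=red[160:290,245:370]
c=max(cv2.findContours(k,0,1)[0],key=cv2.contourArea); h=cv2.convexHull(c); e=cv2.fitEllipse(h); print("disc",e,atz(cm,*e[0],.074).round(4))
blob(cv2.inRange(hsv,(0,0,0),(180,255,50)),(255,250,290,290),.105,"knob")
for a in ((139,90),(476,92),(457,283)): print(atz(cm,*a,.015).round(4))
E
```

```text
hubtop [0.5121 0.0544 0.0869]
knobtop [0.4871 0.0989 0.13  ]
grip [0.5832 0.0411 0.1247]
hinge [0.6248 0.0283 0.095 ]
plate [0.5414 0.1187 0.0823]
grip 294.0 294.312925170068 168.91156462585033 [0.5839 0.042  0.118 ]
disc ((320.795166015625, 222.21937561035156), (4.734817028045654, 10.03957748413086), 145.62506103515625) [0.5169 0.036  0.074 ]
knob 442.0 271.92533936651586 270.8710407239819 [0.4886 0.0996 0.105 ]
[0.7177 0.1956 0.015 ]
[ 0.599  -0.1793  0.015 ]
[ 0.3681 -0.1118  0.015 ]
```

Knob at about (0.488, 0.099), axis (0.511, 0.054), pawl grip (0.584, 0.042): the image agrees with the given geometry, apart from the pawl lying about 9 mm towards press +y. Going to the knob.

```bash
python3 - <<'E'
from h import *
print(go([.488,.0988,.097],-.302))
E
```

```text
(array([-0.0644, -0.0525,  0.2246]), array([ 0.0002, -0.0004, -0.0042]))
```

Call:
send_rows:
  xyz:
    - [-0.03,-0.025,0.05]
    - [-0.0645,-0.0525,0.1]
    - [-0.0645,-0.0525,0.15]
    - [-0.0645,-0.0525,0.19]
    - [-0.0645,-0.0525,0.21]
    - [-0.0645,-0.0525,0.2245]
    - [-0.0645,-0.0525,0.2245]
  turn:
    - [0,0,0]
    - [0,0,0]
    - [0,0,0]
    - [0,0,0]
    - [0,0,0]
    - [0,0,0]
    - [0,0,0]
  hand: 0.05
  force: 30

```text
clock: 3.62
tcp_pos: [0.4877, 0.0995, 0.0963]
tcp_rot: [0.0, 0.988, -0.152, -0.001]
contact_force: [0.5, 0.1, -0.9]
width: 0.588
finger_force: 0.0
```

```bash
python3 - <<'E'
from h import *
T=tool(); im,d=grab_frame("wrist"); save("w2.png",im); print(T[1],state()["contact_force"]); cm=cam("wrist",T)
for t,z in (("knob",.112),("pawl_grip",.118)):
    for k in tip_of("wrist",t)[:2]:
        v,u=k["location"]; print(t,round(k["confidence"],2),int(u),int(v),atz(cm,u,v,z).round(4))
E
```

```text
[0.48769415 0.09945336 0.09629677] [-0.18854535  0.04705805  0.66562321]
pawl_grip 0.72 404 23 [0.5811 0.043  0.118 ]
```

View pics/w2.png

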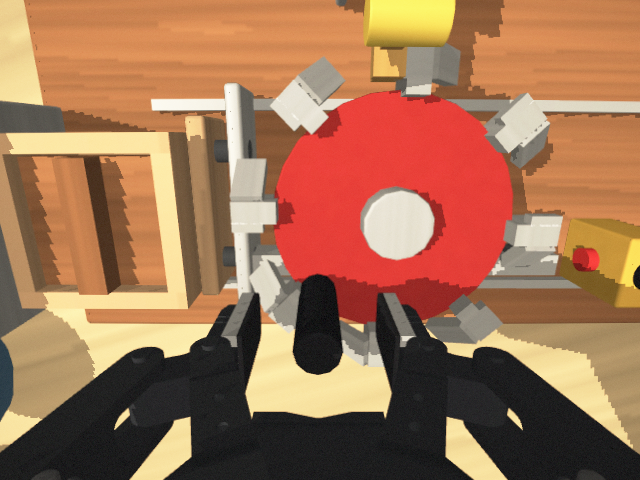

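The wrist view shows the knob (318,330) between the pads and the toe at (388,65), just left of its tooth at (430,65). Clockwise moves that tooth to the right, away from the toe. Closing on the knob.

Call:
send_rows:
  xyz:
    - [0,0,0]
    - [0,0,0]
    - [0,0,0]
    - [0,0,0]
  turn:
    - [0,0,0]
    - [0,0,0]
    - [0,0,0]
    - [0,0,0]
  hand: 0.005
  force: 35

```text
clock: 4.28
tcp_pos: [0.4889, 0.0996, 0.0978]
tcp_rot: [0.0, 0.988, -0.151, 0.001]
contact_force: [-1.9, -2.8, 6.5]
width: 0.198
finger_force: 34.3
```

```bash
python3 - <<'E'
from h import *
s=state();print(s["contact_force"],s["width"],s["finger_force"],tool()[1])
for a in np.arange(.03,.16,.03):
    t=np.radians(135)-a; print(round(a,2),(50*(np.cos(t)-np.cos(np.radians(135)))).round(2),(-50*(np.sin(t)-np.sin(np.radians(135)))).round(2))
E
```

```text
[-1.92080479 -2.76904386  6.49009437] 0.19798025538356626 34.25095796585083 [0.48892384 0.09959057 0.09776936]
0.03 1.08 -1.04
0.06 2.18 -2.06
0.09 3.32 -3.03
0.12 4.49 -3.98
0.15 5.68 -4.89
```

Call:
send_rows:
  xyz:
    - [0.0011,-0.001,0]
    - [0.0022,-0.0021,0]
    - [0.0033,-0.003,0]
    - [0.0045,-0.004,0]
    - [0.0057,-0.0049,0]
    - [0.0057,-0.0049,0]
  turn:
    - [0,0,0]
    - [0,0,0]
    - [0,0,0]
    - [0,0,0]
    - [0,0,0]
    - [0,0,0]

```text
clock: 5.03
tcp_pos: [0.4943, 0.102, 0.0977]
tcp_rot: [0.001, 0.988, -0.151, -0.001]
contact_force: [-6.2, -4.5, 10.2]
width: 0.201
finger_force: 34.9
```

```bash
python3 - <<'E'
from h import *
s=state();p=tool()[1];print(s["contact_force"],p, "moved press frame",(R.from_euler('z',.302).as_matrix()@(p-np.array([.48892384,.09959057,.09776936]))*1e3).round(2), "F press",R.from_euler('z',.302).as_matrix()@s["contact_force"])
E
```

```text
[-6.19558706 -4.53821951 10.19268384] [0.49431559 0.10203082 0.0976879 ] moved press frame [ 4.42  3.93 -0.08] F press [-4.56539278 -6.175591   10.19268384]
```

Call:
send_rows:
  xyz:
    - [0.0008,-0.0007,0]
    - [0.0008,-0.0007,0]
  turn:
    - [0,0,0]
    - [0,0,0]

```text
clock: 5.28
tcp_pos: [0.4951, 0.1023, 0.0977]
tcp_rot: [0.001, 0.988, -0.151, -0.001]
contact_force: [-7.4, -5.8, 10.5]
width: 0.201
finger_force: 34.9
```

Call:
send_rows:
  xyz:
    - [0,0,0]
    - [0,0,0]
    - [0,0,-0.03]
    - [0,0,-0.07]
    - [0,0,-0.09]
    - [0,0,-0.09]
  turn:
    - [0,0,0]
    - [0,0,0]
    - [0,0,0]
    - [0,0,0]
    - [0,0,0]
    - [0,0,0]
  hand: 0.055

```text
clock: 6.02
tcp_pos: [0.4978, 0.1038, 0.1886]
tcp_rot: [-0.001, 0.988, -0.151, 0.002]
contact_force: [-0.4, -0.9, 0.3]
width: 0.64
finger_force: 0.0
```

```bash
python3 - <<'E'
from h import *
T=tool(); im,d=grab_frame("wrist"); save("w3.png",im); print(T[1],state()["contact_force"]); cm=cam("wrist",T)
hsv=cv2.cvtColor(im[:,:,::-1].copy(),cv2.COLOR_BGR2HSV); m=cv2.inRange(hsv,(24,150,120),(35,255,255)); m[200:]=0; m[:,450:]=0;m[:,:240]=0
x,y,w,h=cv2.boundingRect(m); print(x,y,w,h)
u,v=x+w/2,y+h/2
print(atz(cm,u,v,.121).round(4))
o,r=ray(cm,u,v); print(o+r*np.median(d[int(v)-2:int(v)+3,int(u)-3:int(u)+4]))
for t,z in (("knob",.112),("pawl_grip",.118),("pawl",.09),("wheel",0)):
    for k in tip_of("wrist",t)[:1]:
        v,u=k["location"]; print(t,round(k["confidence"],2),int(u),int(v),atz(cm,u,v,z).round(4))
E
```

```text
[0.49778796 0.10380142 0.18856155] [-0.67637264  0.10732553 -0.91606534]
359 73 45 26
[0.583 0.041 0.121]
[0.58268116 0.04177617 0.12507185]
knob 0.78 318 258 [0.4958 0.1041 0.112 ]
pawl_grip 0.78 378 89 [0.5821 0.0422 0.118 ]
pawl 0.73 375 16 [0.6239 0.0287 0.09  ]
```

View pics/w3.png

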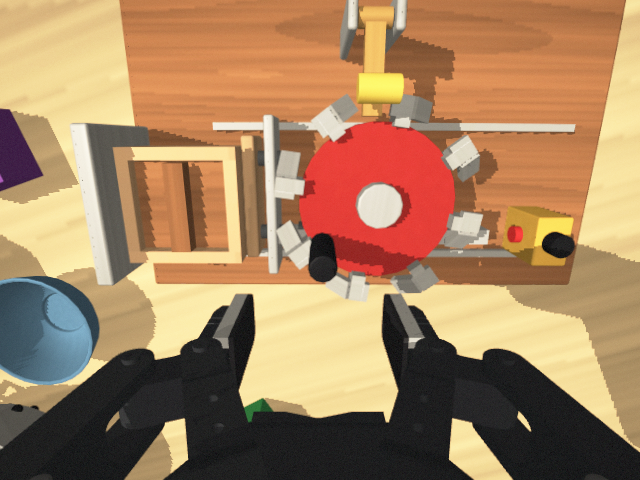

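The wheel stayed turned and there's a clear gap at (392,105) between toe and tooth. The grip is at (380,87). Going to the pawl.

```bash
python3 - <<'E'
from h import *
print(go([.5825,.0415,.101],-.302))
E
```

```text
(array([0.1023, 0.0328, 0.0838]), array([ 0.001 ,  0.0031, -0.0022]))
```

Call:
send_rows:
  xyz:
    - [0.04,0.012,0]
    - [0.08,0.025,0]
    - [0.1025,0.033,0.02]
    - [0.1025,0.033,0.05]
    - [0.1025,0.033,0.07]
    - [0.1025,0.033,0.084]
    - [0.1025,0.033,0.084]
  turn:
    - [0,0,0]
    - [0,0,0]
    - [0,0,0]
    - [0,0,0]
    - [0,0,0]
    - [0,0,0]
    - [0,0,0]

```text
clock: 7.15
tcp_pos: [0.5827, 0.0414, 0.1009]
tcp_rot: [0.0, 0.988, -0.151, -0.002]
contact_force: [0.3, 0.8, 0.9]
width: 0.644
finger_force: 0.0
```

```bash
python3 - <<'E'
from h import *
T=tool(); im,d=grab_frame("wrist"); save("w4.png",im[120:]); print(T[1],state()["contact_force"])
E
```

```text
[0.58268964 0.04142779 0.10089068] [0.05593636 0.82558161 0.06034626]
```

View pics/w4.png

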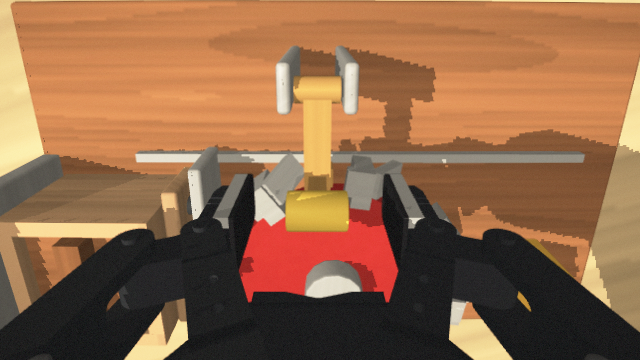

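The grip (318,210) is centred between the pads. Closing gently.

Call:
send_rows:
  xyz:
    - [0,0,0]
    - [0,0,0]
    - [0,0,0]
    - [0,0,0]
  turn:
    - [0,0,0]
    - [0,0,0]
    - [0,0,0]
    - [0,0,0]
  hand: 0.012
  force: 22

```text
clock: 7.7
tcp_pos: [0.585, 0.0413, 0.104]
tcp_rot: [-0.0, 0.988, -0.152, 0.001]
contact_force: [-0.3, 0.5, 4.4]
width: 0.275
finger_force: 26.2
```

Call:
send_rows:
  xyz:
    - [0.0006,0,-0.001]
    - [0.0013,0,-0.002]
    - [0.0021,0,-0.003]
    - [0.0028,0,-0.004]
    - [0.0036,0,-0.005]
    - [0.0036,0,-0.005]
  turn:
    - [0,0,0]
    - [0,0,0]
    - [0,0,0]
    - [0,0,0]
    - [0,0,0]
    - [0,0,0]

```text
clock: 8.45
tcp_pos: [0.5875, 0.0404, 0.1079]
tcp_rot: [-0.0, 0.988, -0.152, -0.0]
contact_force: [-0.7, 2.5, 0.5]
width: 0.274
finger_force: 25.8
```

```bash
python3 - <<'E'
from h import *
a0=np.arctan2(28,-43); r=np.hypot(28,43)
for a in np.arange(0,2.0,.1):
    t=a0-a; print(round(a,2),(r*np.cos(t)+43).round(1),(28-r*np.sin(t)).round(1))
E
```

```text
0.0 0.0 -0.0
0.1 3.0 -4.2
0.2 6.4 -8.0
0.3 10.2 -11.5
0.4 14.3 -14.5
0.5 18.7 -17.2
0.6 23.3 -19.4
0.7 28.1 -21.1
0.8 33.1 -22.4
0.9 38.2 -23.1
1.0 43.3 -23.3
1.1 48.4 -23.0
1.2 53.5 -22.2
1.3 58.5 -20.9
1.4 63.3 -19.1
1.5 67.9 -16.9
1.6 72.2 -14.2
1.7 76.3 -11.0
1.8 80.0 -7.5
1.9 83.4 -3.6
```

Call:
send_rows:
  xyz:
    - [0.0028,0,-0.0033]
    - [0.0046,0,-0.005]
    - [0.0066,0,-0.0067]
    - [0.0086,0,-0.0083]
    - [0.0107,0,-0.0097]
    - [0.0129,0,-0.011]
    - [0.0151,0,-0.0123]
  turn:
    - [0,0,0]
    - [0,0,0]
    - [0,0,0]
    - [0,0,0]
    - [0,0,0]
    - [0,0,0]
    - [0,0,0]

```text
clock: 9.32
tcp_pos: [0.6022, 0.0357, 0.1209]
tcp_rot: [-0.0, 0.988, -0.151, 0.0]
contact_force: [-3.0, 4.0, 5.6]
width: 0.272
finger_force: 26.4
```

Call:
send_rows:
  xyz:
    - [0.0046,0,-0.003]
    - [0.0094,0,-0.005]
    - [0.0144,0,-0.006]
    - [0.0195,0,-0.0068]
    - [0.0246,0,-0.007]
    - [0.0297,0,-0.0067]
    - [0.0348,0,-0.006]
  turn:
    - [0,0,0]
    - [0,0,0]
    - [0,0,0]
    - [0,0,0]
    - [0,0,0]
    - [0,0,0]
    - [0,0,0]

```text
clock: 10.2
tcp_pos: [0.636, 0.025, 0.1264]
tcp_rot: [-0.0, 0.988, -0.152, 0.001]
contact_force: [0.9, 2.6, 3.8]
width: 0.268
finger_force: 26.1
```

Call:
send_rows:
  xyz:
    - [0.005,0,0.0012]
    - [0.0098,0,0.003]
    - [0.0144,0,0.0052]
    - [0.0187,0,0.0079]
    - [0.0228,0,0.0108]
    - [0.0255,0,0.013]
    - [0.0255,0,0.013]
  turn:
    - [0,0,0]
    - [0,0,0]
    - [0,0,0]
    - [0,0,0]
    - [0,0,0]
    - [0,0,0]
    - [0,0,0]

```text
clock: 11.08
tcp_pos: [0.66, 0.0174, 0.1129]
tcp_rot: [0.0, 0.988, -0.152, 0.0]
contact_force: [3.6, 1.8, 2.2]
width: 0.27
finger_force: 26.1
```

Call:
send_rows:
  xyz:
    - [0,0,0]
    - [0,0,0]
    - [0,0,-0.04]
    - [0,0,-0.09]
    - [-0.02,0,-0.11]
    - [-0.05,0,-0.11]
    - [-0.05,0,-0.11]
  turn:
    - [0,0,0]
    - [0,0,0]
    - [0,0,0]
    - [0,0,0]
    - [0,0,0]
    - [0,0,0]
    - [0,0,0]
  hand: 0.055

```text
clock: 11.95
tcp_pos: [0.6092, 0.033, 0.2224]
tcp_rot: [0.0, 0.989, -0.151, -0.002]
contact_force: [1.0, 0.3, 0.3]
width: 0.644
finger_force: 0.0
```

```bash
python3 - <<'E'
from h import *
T=tool(); im,d=grab_frame("wrist"); save("w5.png",im); print(T[1],state()["contact_force"],state()["clock"]); cm=cam("wrist",T)
for t,z in (("knob",.112),("pawl_grip",.118),("wheel",0)):
    for k in tip_of("wrist",t)[:2]:
        v,u=k["location"]; print(t,round(k["confidence"],2),int(u),int(v),atz(cm,u,v,z).round(4))
E
```

```text
[0.60921841 0.03300973 0.22242906] [-0.2718827   0.21216216 -0.5301989 ] 12.0
knob 0.64 279 385 [0.4982 0.102  0.112 ]
pawl_grip 0.23 184 319 [0.5812 0.1494 0.118 ]
wheel 0.93 326 294 [ 0.5154  0.0521 -0.    ]
```

View pics/w5.png

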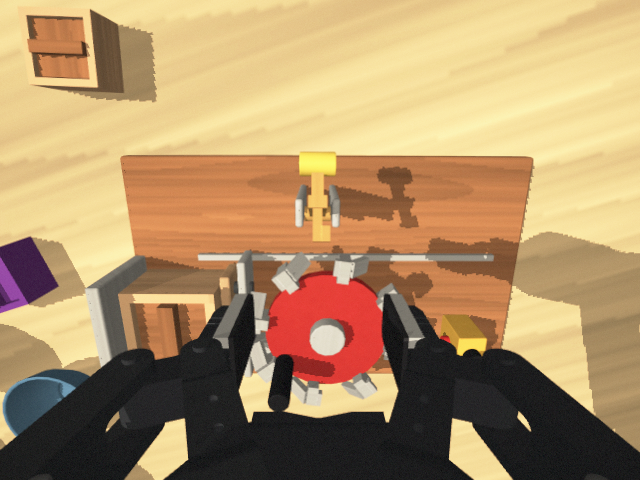

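The pawl lies thrown back: grip at (318,163), beyond the hinge at (318,200). Back to the knob.

```bash
python3 - <<'E'
from h import *
print(go([.4955,.1023,.16],-.302),go([.4955,.1023,.097],-.302))
E
```

```text
(array([-0.1321, -0.032 ,  0.0626]), array([ 0.0005,  0.0007, -0.0025])) (array([-0.132 , -0.032 ,  0.1256]), array([ 0.0005,  0.0007, -0.0025]))
```

Call:
send_rows:
  xyz:
    - [-0.05,-0.012,0]
    - [-0.1,-0.024,0]
    - [-0.132,-0.032,0.02]
    - [-0.132,-0.032,0.06]
    - [-0.132,-0.032,0.1]
    - [-0.132,-0.032,0.1255]
    - [-0.132,-0.032,0.1255]
  turn:
    - [0,0,0]
    - [0,0,0]
    - [0,0,0]
    - [0,0,0]
    - [0,0,0]
    - [0,0,0]
    - [0,0,0]

```text
clock: 13.02
tcp_pos: [0.4936, 0.1023, 0.095]
tcp_rot: [0.001, 0.988, -0.152, -0.003]
contact_force: [-0.2, -0.6, 0.5]
width: 0.643
finger_force: 0.0
```

Call:
send_rows:
  xyz:
    - [0,0,0]
    - [0,0,0]
    - [0,0,0]
    - [0,0,0]
  turn:
    - [0,0,0]
    - [0,0,0]
    - [0,0,0]
    - [0,0,0]
  hand: 0.005
  force: 40

```text
clock: 13.52
tcp_pos: [0.4968, 0.1018, 0.0994]
tcp_rot: [0.001, 0.988, -0.151, 0.002]
contact_force: [-0.7, -3.7, 6.4]
width: 0.198
finger_force: 39.4
```

```bash
cat >> h.py <<'E'
C=np.array([.511,.054]); Y=-.302
def rep():
    s=state(); p=tool()[1]; Q=R.from_euler('z',-Y).as_matrix()
    q=Q[:2,:2]@(p[:2]-C); f=Q@s["contact_force"]; th=np.arctan2(q[1],q[0])%(2*np.pi); t=np.array([-np.sin(th),np.cos(th)]); n=q/np.hypot(*q)
    print("t",s["clock"],"th",round(th,3),"back",round(th-np.radians(135),3),"r",round(np.hypot(*q)*1e3,1),"z",round(p[2],4),"Ftan",(f[:2]@t).round(1),"Frad",(f[:2]@n).round(1),"Fz",f[2].round(1),"w",round(s["width"],3),s["finger_force"])
    return th
def arc(t0,tt):
    for a in tt: print(a,(50*(np.cos(t0+a)-np.cos(t0))).round(1),(-50*(np.sin(t0+a)-np.sin(t0))).round(1))
E
python3 - <<'E'
from h import *
t0=rep(); print(go([.4955,.1023,.097])); arc(t0,np.arange(.1,1.25,.1).round(2))
E
```

```text
t 13.525 th 2.162 back -0.194 r 49.8 z 0.0994 Ftan 1.7 Frad -3.3 Fz 6.4 w 0.198 39.44900572299957
(array([-0.0014, -0.0001,  0.0024]), array([0., 0., 0.]))
0.1 -4.0 3.0
0.2 -7.7 6.4
0.3 -11.0 10.1
0.4 -14.0 14.1
0.5 -16.5 18.4
0.6 -18.6 23.0
0.7 -20.2 27.7
0.8 -21.3 32.6
0.9 -22.0 37.5
1.0 -22.1 42.5
1.1 -21.8 47.5
1.2 -20.9 52.4
```

Call:
send_rows:
  xyz:
    - [-0.002,0.0015,0]
    - [-0.004,0.003,0]
    - [-0.0059,0.0047,0]
    - [-0.0077,0.0064,0]
    - [-0.0094,0.0082,0]
    - [-0.011,0.0101,0]
    - [-0.0125,0.0121,0]
    - [-0.014,0.0141,0]
    - [-0.0153,0.0162,0]
    - [-0.0165,0.0184,0]
    - [-0.0165,0.0184,0]
  turn:
    - [0,0,0]
    - [0,0,0]
    - [0,0,0]
    - [0,0,0]
    - [0,0,0]
    - [0,0,0]
    - [0,0,0]
    - [0,0,0]
    - [0,0,0]
    - [0,0,0]
    - [0,0,0]

```text
clock: 14.9
tcp_pos: [0.4784, 0.0904, 0.0995]
tcp_rot: [-0.001, 0.988, -0.152, 0.005]
contact_force: [7.3, -0.3, -1.2]
width: 0.197
finger_force: 39.1
```

```bash
python3 - <<'E'
from h import *
t0=rep(); arc(2.162+.5,np.arange(.05,.45,.05).round(2)); print(state()["joint_positions"].round(2))
E
```

```text
t 14.9 th 2.603 back 0.247 r 48.8 z 0.0995 Ftan -5.2 Frad -5.1 Fz -1.2 w 0.197 39.14096474647522
0.05 -1.1 2.2
0.1 -2.1 4.5
0.15 -2.9 6.9
0.2 -3.7 9.3
0.25 -4.3 11.7
0.3 -4.8 14.1
0.35 -5.2 16.6
0.4 -5.5 19.1
[0.01 0.17 1.88 0.   1.08 1.88]
```

Call:
send_rows:
  xyz:
    - [-0.0006,0.0011,0]
    - [-0.0011,0.0022,0]
    - [-0.0016,0.0033,0]
    - [-0.0021,0.0045,0]
    - [-0.0025,0.0057,0]
    - [-0.0029,0.0069,0]
    - [-0.0033,0.0081,0]
    - [-0.0036,0.0093,0]
    - [-0.0036,0.0093,0]
  turn:
    - [0,0,0]
    - [0,0,0]
    - [0,0,0]
    - [0,0,0]
    - [0,0,0]
    - [0,0,0]
    - [0,0,0]
    - [0,0,0]
    - [0,0,0]

```text
clock: 16.02
tcp_pos: [0.4723, 0.0831, 0.0995]
tcp_rot: [-0.002, 0.988, -0.152, 0.005]
contact_force: [7.0, 1.2, -0.8]
width: 0.195
finger_force: 39.1
```

```bash
python3 - <<'E'
from h import *
t0=rep(); arc(2.162+.7,np.arange(.05,.45,.05).round(2))
E
```

```text
t 16.025 th 2.799 back 0.443 r 48.4 z 0.0995 Ftan -5.2 Frad -4.9 Fz -0.8 w 0.195 39.10899639129639
0.05 -0.6 2.4
0.1 -1.1 4.9
0.15 -1.5 7.3
0.2 -1.8 9.8
0.25 -1.9 12.3
0.3 -1.9 14.8
0.35 -1.8 17.3
0.4 -1.6 19.8
```

Still baseline drag. I'll carry on in short pieces, watching the tangential force (baseline about 5 N, expect about 8 N with the pin in, then a steep rise).

Call:
send_rows:
  xyz:
    - [-0.0003,0.0012,0]
    - [-0.0006,0.0024,0]
    - [-0.0009,0.0036,0]
    - [-0.0011,0.0049,0]
    - [-0.0011,0.0049,0]
  turn:
    - [0,0,0]
    - [0,0,0]
    - [0,0,0]
    - [0,0,0]
    - [0,0,0]

```text
clock: 16.65
tcp_pos: [0.4698, 0.079, 0.0995]
tcp_rot: [-0.002, 0.988, -0.152, 0.005]
contact_force: [7.2, 2.7, -0.7]
width: 0.198
finger_force: 39.1
```

```bash
python3 - <<'E'
from h import *
t0=rep(); arc(2.162+.8,np.arange(.05,.45,.05).round(2))
T=tool(); im,d=grab_frame("wrist"); save("w6.png",im)
E
```

```text
t 16.65 th 2.899 back 0.543 r 48.2 z 0.0995 Ftan -6.0 Frad -4.7 Fz -0.7 w 0.198 39.14079487323761
0.05 -0.4 2.5
0.1 -0.6 5.0
0.15 -0.8 7.5
0.2 -0.8 10.0
0.25 -0.7 12.4
0.3 -0.4 14.9
0.35 -0.1 17.4
0.4 0.4 19.9
```

View pics/w6.png

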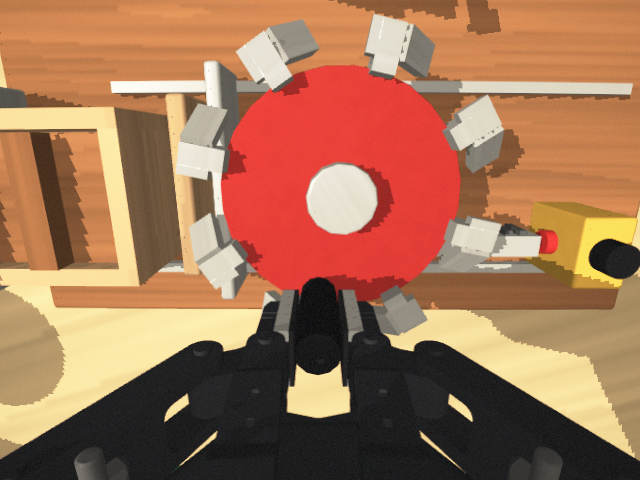

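The rack tail (541,242) has just met the red pin (548,242), so about 0.16 rad is left. Small steps now.

Call:
send_rows:
  xyz:
    - [-0.0002,0.001,0]
    - [-0.0003,0.002,0]
    - [-0.0005,0.003,0]
    - [-0.0005,0.004,0]
    - [-0.0005,0.004,0]
  turn:
    - [0,0,0]
    - [0,0,0]
    - [0,0,0]
    - [0,0,0]
    - [0,0,0]

```text
clock: 17.32
tcp_pos: [0.468, 0.0755, 0.0995]
tcp_rot: [-0.002, 0.988, -0.152, 0.005]
contact_force: [8.0, 3.0, 0.2]
width: 0.196
finger_force: 39.2
```

```bash
python3 -c "
from h import *
rep()"
```

```text
t 17.325 th 2.979 back 0.623 r 48.1 z 0.0995 Ftan -6.2 Frad -5.8 Fz 0.2 w 0.196 39.16362941265106
```

Call:
send_rows:
  xyz:
    - [-0.0001,0.001,0]
    - [-0.0001,0.002,0]
    - [-0.0001,0.002,0]
  turn:
    - [0,0,0]
    - [0,0,0]
    - [0,0,0]

```text
clock: 17.7
tcp_pos: [0.4672, 0.0737, 0.0995]
tcp_rot: [-0.002, 0.988, -0.152, 0.005]
contact_force: [8.0, 3.5, -0.3]
width: 0.197
finger_force: 39.2
```

```bash
python3 -c "
from h import *
rep()"
```

```text
t 17.7 th 3.021 back 0.664 r 48.0 z 0.0995 Ftan -6.4 Frad -5.8 Fz -0.3 w 0.197 39.19313907623291
```

Call:
send_rows:
  xyz:
    - [0,0.001,0]
    - [0,0.002,0]
    - [0,0.002,0]
  turn:
    - [0,0,0]
    - [0,0,0]
    - [0,0,0]

```text
clock: 18.08
tcp_pos: [0.4665, 0.0719, 0.0995]
tcp_rot: [-0.002, 0.988, -0.152, 0.005]
contact_force: [6.8, 3.2, -0.7]
width: 0.198
finger_force: 39.2
```

```bash
python3 -c "
from h import *
rep()"
```

```text
t 18.075 th 3.061 back 0.705 r 48.0 z 0.0995 Ftan -5.5 Frad -5.2 Fz -0.7 w 0.198 39.225146770477295
```

```bash
cat >> h.py <<'E'
def pin(im,x0=500,x1=580):
    hsv=cv2.cvtColor(im[:,:,::-1].copy(),cv2.COLOR_BGR2HSV); m=cv2.inRange(hsv,(0,150,80),(8,255,255))|cv2.inRange(hsv,(172,150,80),(180,255,255))
    m[:,:x0]=0;m[:,x1:]=0;m[:200]=0;m[280:]=0
    return cv2.boundingRect(m),cv2.countNonZero(m)
E
python3 - <<'E'
from h import *
print(pin(cv2.imread("pics/w6.png")[:,:,::-1]))
im,d=grab_frame("wrist"); save("w7.png",im); print(pin(im)); rep()
E
```

```text
((536, 230, 22, 24), 384)
((526, 228, 20, 24), 257)
t 18.125 th 3.06 back 0.704 r 47.9 z 0.0995 Ftan -6.0 Frad -5.7 Fz 0.2 w 0.2 39.22646641731262
```

Call:
send_rows:
  xyz:
    - [0.0001,0.001,0]
    - [0.0002,0.002,0]
    - [0.0002,0.002,0]
  turn:
    - [0,0,0]
    - [0,0,0]
    - [0,0,0]

```text
clock: 18.5
tcp_pos: [0.4659, 0.0701, 0.0994]
tcp_rot: [-0.002, 0.988, -0.152, 0.004]
contact_force: [7.0, 4.2, 0.2]
width: 0.195
finger_force: 39.3
```

```bash
python3 -c "
from h import *
rep()
im,d=grab_frame('wrist'); save('w8.png',im); print(pin(im))"
```

```text
t 18.5 th 3.101 back 0.745 r 47.9 z 0.0994 Ftan -6.3 Frad -5.2 Fz 0.2 w 0.195 39.28549826145172
((523, 228, 19, 24), 221)
```

```bash
python3 -c "
import cv2
a=[cv2.resize(cv2.imread(f'pics/{n}.png')[190:300,440:600],None,fx=4.5,fy=2.6*1.0,interpolation=0) for n in('w6','w8')]
cv2.imwrite('pics/c8.png',cv2.vconcat(a))"
```

```text
(no output)
```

View pics/c8.png

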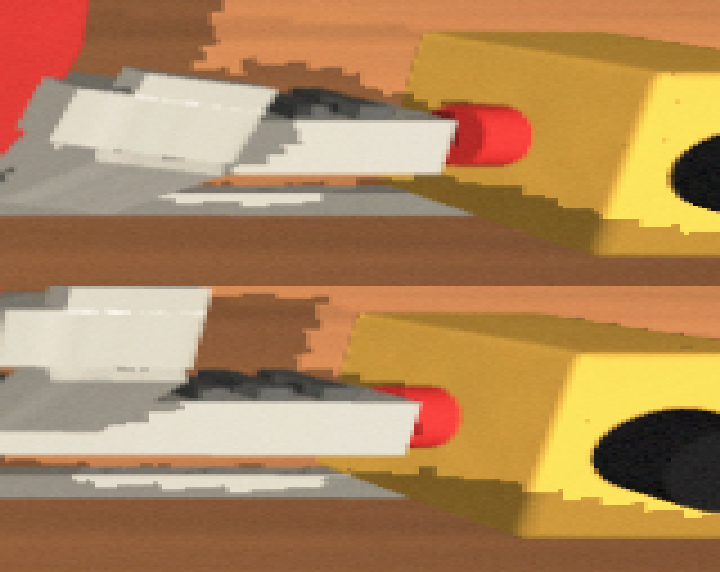

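Call:
send_rows:
  xyz:
    - [0.0004,0.001,0]
    - [0.0008,0.002,0]
    - [0.0012,0.003,0]
    - [0.0012,0.003,0]
  turn:
    - [0,0,0]
    - [0,0,0]
    - [0,0,0]
    - [0,0,0]

```text
clock: 19.05
tcp_pos: [0.4651, 0.0672, 0.0994]
tcp_rot: [-0.003, 0.988, -0.152, 0.003]
contact_force: [3.2, 4.4, 4.0]
width: 0.195
finger_force: 39.5
```

```bash
python3 -c "
from h import *
rep()"
```

```text
t 19.05 th 3.163 back 0.807 r 47.7 z 0.0994 Ftan -5.2 Frad -1.9 Fz 4.0 w 0.195 39.535455107688904
```

Call:
send_rows:
  xyz:
    - [0.0003,0.001,0]
    - [0.0006,0.002,0]
    - [0.0009,0.003,0]
    - [0.0009,0.003,0]
  turn:
    - [0,0,0]
    - [0,0,0]
    - [0,0,0]
    - [0,0,0]

```text
clock: 19.55
tcp_pos: [0.4646, 0.0646, 0.0994]
tcp_rot: [-0.003, 0.988, -0.152, 0.002]
contact_force: [2.4, 6.1, 4.3]
width: 0.199
finger_force: 39.7
```

```bash
python3 -c "
from h import *
rep()
im,d=grab_frame('wrist'); save('w9.png',im); print(pin(im,480))"
```

```text
t 19.55 th 3.219 back 0.862 r 47.6 z 0.0994 Ftan -6.4 Frad -1.0 Fz 4.3 w 0.199 39.678996205329895
((518, 229, 15, 23), 119)
```

Call:
send_rows:
  xyz:
    - [0.0002,0.001,0]
    - [0.0004,0.002,0]
    - [0.0004,0.002,0]
  turn:
    - [0,0,0]
    - [0,0,0]
    - [0,0,0]

```text
clock: 19.98
tcp_pos: [0.4642, 0.0628, 0.0994]
tcp_rot: [-0.003, 0.988, -0.152, 0.002]
contact_force: [2.5, 7.2, 5.1]
width: 0.199
finger_force: 39.7
```

```bash
python3 -c "
from h import *
rep()"
```

```text
t 19.975 th 3.257 back 0.901 r 47.6 z 0.0994 Ftan -7.6 Frad -1.1 Fz 5.1 w 0.199 39.7203004360199
```

Call:
send_rows:
  xyz:
    - [0.0002,0.001,0]
    - [0.0004,0.002,0]
    - [0.0004,0.002,0]
  turn:
    - [0,0,0]
    - [0,0,0]
    - [0,0,0]

```text
clock: 20.35
tcp_pos: [0.4639, 0.061, 0.0994]
tcp_rot: [-0.003, 0.988, -0.152, 0.002]
contact_force: [1.0, 7.4, 4.8]
width: 0.194
finger_force: 39.8
```

```bash
python3 -c "
from h import *
rep()
im,d=grab_frame('wrist'); save('w10.png',im); print(pin(im,480))"
```

```text
t 20.35 th 3.297 back 0.941 r 47.6 z 0.0994 Ftan -7.5 Frad 0.1 Fz 4.8 w 0.194 39.75273370742798
((515, 230, 11, 21), 42)
```

Call:
send_rows:
  xyz:
    - [0.0002,0.001,0]
    - [0.0004,0.002,0]
    - [0.0004,0.002,0]
  turn:
    - [0,0,0]
    - [0,0,0]
    - [0,0,0]

```text
clock: 20.78
tcp_pos: [0.4637, 0.0591, 0.0994]
tcp_rot: [-0.004, 0.988, -0.152, 0.002]
contact_force: [1.5, 7.2, 5.1]
width: 0.202
finger_force: 39.8
```

```bash
python3 -c "
from h import *
rep()"
```

```text
t 20.775 th 3.336 back 0.98 r 47.6 z 0.0994 Ftan -7.3 Frad -0.7 Fz 5.1 w 0.202 39.773306250572205
```

Call:
send_rows:
  xyz:
    - [0.0003,0.001,0]
    - [0.0004,0.0015,0]
    - [0.0004,0.0015,0]
  turn:
    - [0,0,0]
    - [0,0,0]
    - [0,0,0]

```text
clock: 21.15
tcp_pos: [0.4636, 0.0585, 0.0994]
tcp_rot: [-0.004, 0.988, -0.152, 0.002]
contact_force: [1.9, 11.9, 5.3]
width: 0.195
finger_force: 39.9
```

```bash
python3 -c "
from h import *
rep()
im,d=grab_frame('wrist'); save('w11.png',im); print(pin(im,480))"
```

```text
t 21.15 th 3.35 back 0.994 r 47.6 z 0.0994 Ftan -12.0 Frad -0.7 Fz 5.3 w 0.195 39.88259732723236
((513, 230, 8, 5), 13)
```

Steep rise (7.3 to 12 N with little motion): home. One small confirming nudge.

Call:
send_rows:
  xyz:
    - [0.0001,0.0005,0]
    - [0.0001,0.0005,0]
  turn:
    - [0,0,0]
    - [0,0,0]

```text
clock: 21.45
tcp_pos: [0.4636, 0.0583, 0.0994]
tcp_rot: [-0.005, 0.988, -0.152, 0.002]
contact_force: [3.7, 13.2, 5.2]
width: 0.195
finger_force: 39.9
```

```bash
python3 -c "
from h import *
rep()"
```

```text
t 21.45 th 3.353 back 0.996 r 47.6 z 0.0994 Ftan -13.5 Frad -2.5 Fz 5.2 w 0.195 39.90013360977173
```

Call:
send_rows:
  xyz:
    - [0,-0.0015,0]
    - [0,-0.003,0]
    - [0,-0.003,0]
  turn:
    - [0,0,0]
    - [0,0,0]
    - [0,0,0]

```text
clock: 21.82
tcp_pos: [0.4637, 0.0586, 0.0993]
tcp_rot: [-0.002, 0.988, -0.152, 0.001]
contact_force: [-0.8, 3.4, 7.6]
width: 0.201
finger_force: 40.0
```

```bash
python3 -c "
from h import *
rep()"
```

```text
t 21.825 th 3.346 back 0.989 r 47.5 z 0.0993 Ftan -3.3 Frad 1.2 Fz 7.6 w 0.201 40.02647638320923
```

Call:
send_rows:
  xyz:
    - [0,-0.001,0]
    - [0,-0.001,0]
    - [0,-0.001,0]
    - [0,-0.001,-0.03]
    - [0,-0.001,-0.08]
    - [0,-0.001,-0.13]
    - [0,-0.001,-0.15]
    - [0,-0.001,-0.15]
  turn:
    - [0,0,0]
    - [0,0,0]
    - [0,0,0]
    - [0,0,0]
    - [0,0,0]
    - [0,0,0]
    - [0,0,0]
    - [0,0,0]
  hand: 0.05

```text
clock: 22.82
tcp_pos: [0.4639, 0.0577, 0.2494]
tcp_rot: [-0.0, 0.988, -0.152, 0.002]
contact_force: [0.3, -0.0, 0.2]
width: 0.58
finger_force: 0.0
```

```bash
python3 -c "
from h import *
T=tool(); im,d=grab_frame('wrist'); save('w12.png',im); print(T[1],state()['contact_force']);cm=cam('wrist',T)
for t,z in (('knob',.112),('pawl_grip',.118),('mould_center',.049)):
    for k in tip_of('wrist',t)[:2]:
        v,u=k['location']; print(t,round(k['confidence'],2),int(u),int(v),atz(cm,u,v,z).round(4))
"
```

```text
[0.46391609 0.0576802  0.24936365] [-0.29459659 -0.30106406 -0.58412007]
knob 0.87 316 235 [0.4617 0.0596 0.112 ]
knob 0.68 307 163 [0.5182 0.0488 0.112 ]
pawl_grip 0.15 317 233 [0.4646 0.058  0.118 ]
mould_center 0.82 154 172 [0.5504 0.1927 0.049 ]
```

View pics/w12.png

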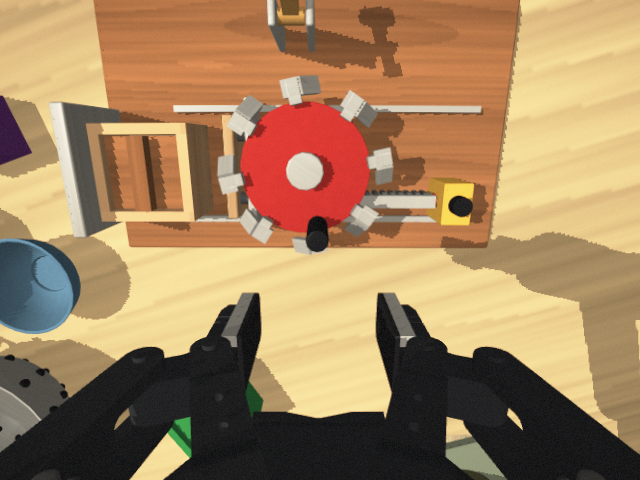

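The rack tail (435,202) sits against the yellow stop with no red showing. The pawl is still thrown back at the top (290,10), the mould is in place, and the gripper is clear.

```bash
python3 -c "
from station import *
print(job_done())"
```

```text
the job is handed in; nothing more can be done
None
```

The job is handed in, with no verdict returned: the pawl is thrown back, the wheel was turned back about 1.0 rad until the red pin felt solid in the stop, the mould is still in the press, and the gripper is clear.

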